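# Set a coffee grinder's tab-locked dial to coarse

## Task

Set the coffee grinder to coarse: pinch both release tabs on the dial, turn the dial counterclockwise into the coarse band, and feel for the coarse notch there so that both tabs spring fully out and lock the dial when you let go. The tabs are thin plastic, so squeeze gently, and leave the paper cup, the tamper and the mug as they stand.

Things in the scene. Friction and masses are not known exactly. Their poses are not given: they have to be found in the camera images.
- grinder: white coffee grinder, fixed to the counter: foot 200 x 125 mm, round head of radius 62 mm with its flat top at 205 mm, on it an aluminium collar (radius 50 mm) that ends at 217 mm above the counter; the dial sits on the collar. A row of 9 short black ticks on the collar marks the coarse band, one longer tick marks fine. Origin under the dial axis at counter height; z up; its spout faces -x.
- dial_grip (a point): point on the vertical dial axis, midway up the tabs, 24 mm above the collar (241 mm above the counter). Its frame turns with the dial: tab_a at +y, tab_b at -y, 56 mm across their outer faces when out; x along the dial's black grip bar (58 x 24 mm, top 38 mm above the collar), with a white pointer line at +x. A disc of radius 36 mm, 3 mm thick, lies under the tabs.
- dial (a joint): turn of the dial, rad, counterclockwise from above positive; about 0 (fine, locked) at the start, end stop at 1.45. dial_grip's +x then stands at -0.6 rad + this joint from the grinder's +x. The coarse band is 0.8 to 1.3. The coarse notch is hidden inside, centred somewhere in the band, different each time, with about 0.03 rad of play each side. Drag 0.06 N m plus rubbing tabs.
- paper_cup: loose paper cup, radius 42 mm, 105 mm tall, origin at the centre of its underside. Bystander.
- tamper: loose steel coffee tamper, radius 29 mm, 82 mm tall, origin at the centre of its underside. Bystander.
- mug: loose white ceramic mug with a handle, radius 45 mm, 95 mm tall, origin at the centre of its underside. Bystander.
- tab_a: grey ribbed release tab at +y of the dial: upright plate 24 mm wide, 5 mm thick, from 5 to 38 mm above the collar. Origin at the centre of its outer face, 28 mm from the dial axis when out, 20 mm at its inner stop. Its spring pushes outward with 3 N when out, 8 N at the stop. Pressed in 5.5 mm or more it frees the dial; both tabs must be in together. It breaks if pressed with over 25 N.
- tab_b: the same tab at -y of the dial. Between the fine and coarse notches a hidden rim keeps both tabs about 5.5 mm in, even when let go; over the coarse notch they pop out and lock, also against fingers that press with 4 N or less, which forces the fingers apart by some 7 mm or more.
Mind the look-alikes: they are no part of the job. There is more than one size of the grinder; the one meant has the size given above.

How it is judged:
By the outcome, as a careful person would: the job done as asked, in the order asked, and still so for the second after the job is handed in, with the robot touching nothing.
It also fails if it takes over 54 s, if anything falls off the work surface, if the arm or the gripper's body presses on something with over 40 N, if the wrist force passes 120 N, or if a joint passes its speed limit or range.

## Robot

A 7-joint arm with a two-finger parallel gripper is mounted at the origin on the work surface. World frame = base frame: x ahead of the robot, y to its left, z up, the work surface at z = 0. Lengths are in m, angles in rad, forces in N, time in s.
With the tool pointing down it reaches from about 0.425 to 0.875 m from the base axis. Payload 4.7 kg.
Tool frame: the origin (TCP) lies on the centre line of the jaws, within the pads' length; the fingertips stand 14 mm ahead of it and the grasp point (between the pads) lies 5 mm behind it; z points along the fingers, y is the direction in which the jaws open and shut (so a half turn about z gives the same grasp; the last joint's range is limited). The gripper opens to 87 mm and grips with 3 to 60 N. Pads are 19 mm wide; open, the fingers measure 117 mm over their backs; the gripper's body (75 mm by 190 mm) begins 51 mm behind the grasp point.
Start: joints at [1.213, 0.321, -0.07, 1.45, 0.023, 1.371, -0.057], TCP at [0.236, -0.606, 0.237] pointing down, gripper open.
Joint ranges: [-2.86, 2.86], [-0.3, 2.09], [-1.38, 1.24], [0.06, 2.45], [-1.56, 4.7], [0.09, 2.05], [-2.69, 2.69]. Speed limits (rad/s): [2.57, 2.57, 3.14, 3.14, 3.14, 3.14, 3.14].

## Interface

Orientations are given as a rotation vector (axis times angle).
In Python, from bench import ctrl gives the robot as it stands. The module is installed in compiled form; this text tells all that it offers.
- The arm moves only by the tool step_arm, never from a script. Its argument "plan" is a list of rows, each a list of 3 entries, a list of its own where there are three numbers: the turn, a rotation vector about the tool's x, y, z in rad, then the shift along the tool's x, y, z in m, then the closure in counts, from 0 (fully open) to 255 (shut). In form: [[[rx, ry, rz], [x, y, z], hand], ...]. A call has exactly 10 rows; each row is the pose to reach, as a shift and turn from the pose commanded when the call began, along the tool's axes at that moment; what a row does not reach only later rows make up. A row lasts 1/8 s, in which the tool goes at most 62.5 mm and 10.7 degrees, less where a joint would pass 70% of its speed; a pose out of reach is approached as far as the arm can. A call with a gripper value outside its range is refused whole. The fingers move at their own pace and stop on an object; "squeeze" is the grip in N (left out, the last holds). Time passes only in rows, so rows that repeat a pose let the fingers close, or fill a call up. It gives the time, the measured TCP pose, the force and the opening at its end, in the units of the state.
- ctrl.get_state(): the state, without advancing time (a new reading comes with each control period).
- ctrl.get_image(name): name is "scene" or "top" or "wrist"; returns the picture (420x560x3 uint8, red, green, blue); there is no depth.
- ctrl.calibration(name): a dict with "fov_y" (degrees; the focal length in pixels is half the picture's height over the tangent of half this angle, whatever the lens; pixels are square), "cx", "cy" (the principal point, pixels), "rvec" (rotation vector, rad) and "tvec" (3), from world to camera coordinates, as OpenCV has them. Camera axes: x right, y down, z forward; pixel columns grow to the right and rows downward; lengths in m; the calibration is good to about 2 mm. A picture is of the moment at which its call begins: read the wrist's pose just before it. calibration takes no time and is no camera call; for the wrist camera it gives the pose at the moment of the call.
- ctrl.close_job(): hands the job in, once; it reports no verdict.
Trained networks look in the newest picture that a camera, given by its name, has taken for a name from the list of things; names that differ only in an ending like _2 or _b are one class to them, and where a whole thing is asked for, a point or a joint stands for the part that bears it (a point fixed in the world has none). Each returns a list of dicts, best first, with "score" (0 to 1); they miss things now and then, are a little off and sometimes report something else, mostly with a low value. They report only what shows in the picture. A call takes as long as a camera call. They do not tell look-alikes from the thing itself.
- ctrl.cut_out(camera, label): "pixels" (420x560 bool, what is visible of it) and "rect" ([left, top, width, height] in pixels, round what is visible of it).
The state is a dict: "time": time; "joint_positions": joint angles; "qd": joint speeds; "joint_torque": joint torques, N m; "position": TCP position; "tool_rot": TCP orientation; "ft_force": force on the tool from outside, world axes, zero at the start; "torque": the same for the moment, N m; "grip_width": opening from 0.0 (shut) to 1.0 (fully open).
Only numpy, scipy, OpenCV 4.12 (cv2) and the standard library are available. Lean on these libraries where they do the work, as an engineer would, in place of code of your own. Each camera call takes 0.05 s, during which the arm holds its last target.

## Working session

There is one attempt and no reset: what is moved stays moved. The work goes in short steps, Python scripts to look and compute and a tool call to move; the robot and the scene stay as the last step left them, time stands still between calls to the robot, and variables do not carry over. Pictures are saved under pics/ and viewed, and the job is handed in when it is done.

Besides the shell and the picture viewer there is one more tool, called after "Emit:" as name(argument=value, ...) on one line, values as JSON. step_arm: Moves the arm, as the interface text tells. Its arguments: {"type":"object","properties":{"plan":{"type":"array"},"squeeze":{"type":"number"}},"required":["plan"]}

```bash
mkdir -p pics; cat > h.py <<'E'
from bench import ctrl
import numpy as np, cv2
from scipy.spatial.transform import Rotation as R
def K(c):
    f=210/np.tan(np.radians(c["fov_y"])/2); return np.array([[f,0,c["cx"]],[0,f,c["cy"]],[0,0,1]])
def cam(name):
    c=ctrl.calibration(name); return K(c),R.from_rotvec(np.ravel(c["rvec"])).as_matrix(),np.ravel(c["tvec"])
def back(C,u,v,z):
    k,r,t=C; d=r.T@np.linalg.inv(k)@np.array([u,v,1.]); o=-r.T@t; return o+d*(z-o[2])/d[2]
def proj(C,p):
    k,r,t=C; q=k@(r@np.asarray(p,float)+t); return q[:2]/q[2]
def save(name,img): cv2.imwrite("pics/"+name+".png",img[:,:,::-1])
E
python3 - <<'E'
from h import *
s=ctrl.get_state(); print({k:np.round(v,3).tolist() for k,v in s.items()})
for n in ["scene","top","wrist"]:
    save(n+"0",ctrl.get_image(n)); C=cam(n); print(n,ctrl.calibration(n), np.round(-C[1].T@C[2],3))
E
```

```text
{'time': 0.0, 'joint_positions': [1.213, 0.322, -0.07, 1.452, 0.023, 1.371, -0.057], 'qd': [0.001, -0.001, -0.0, 0.001, -0.001, -0.001, 0.001], 'joint_torque': [0.0, -49.129, -0.404, -31.253, -0.064, 0.044, 0.0], 'position': [0.236, -0.605, 0.235], 'tool_rot': [-3.086, -0.58, 0.001], 'ft_force': [-0.672, -0.052, -0.197], 'torque': [0.059, -0.014, 0.03], 'grip_width': 1.0}
scene {'fov_y': 52.57151048954062, 'cx': 272.3176384492371, 'cy': 216.571008233525, 'rvec': array([ 1.66541124,  1.84017035, -0.77313647]), 'tvec': array([-0.00840956, -0.25310659,  1.21608732])} [1.048 0.1   0.66 ]
top {'fov_y': 55.394393377973884, 'cx': 281.60373210447193, 'cy': 207.72502190986205, 'rvec': array([ 2.17297068, -2.12428824,  0.16410805]), 'tvec': array([0.05367676, 0.55182526, 0.93126946])} [0.409 0.071 1.001]
wrist {'fov_y': 67.94420837143639, 'cx': 275.25024396073115, 'cy': 207.98997196888044, 'rvec': array([-2.40836761,  1.64588914,  0.21972786]), 'tvec': array([-0.64952721, -0.03224943,  0.39141435])} [ 0.302 -0.58   0.385]
```

View pics/scene0.png

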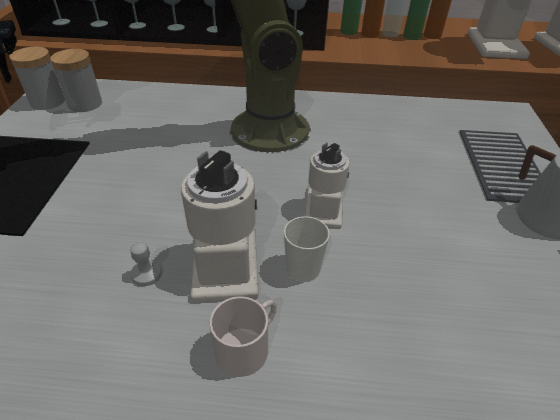

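View pics/top0.png

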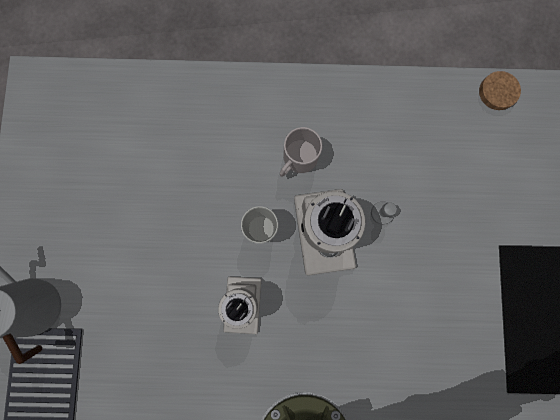

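View pics/wrist0.png

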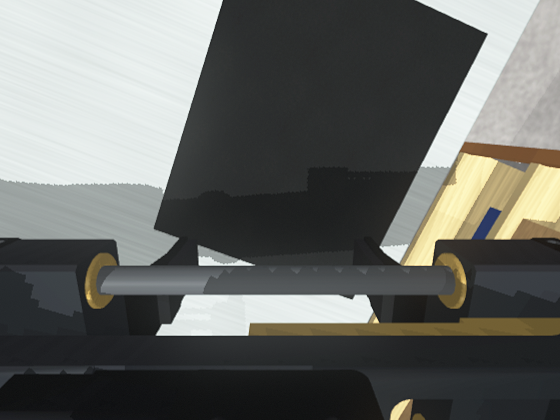

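Two grinders are in view: a large one (scene 220,230; top 333,222) and a small one (scene 327,180; top 240,305). I'll check both against the given sizes and enlarge the likely one.

```bash
python3 - <<'E'
from h import *
img=ctrl.get_image("top"); C=cam("top")
for lab in ["grinder","dial_grip","tab_a"]:
    for r in ctrl.cut_out("top",lab):
        m=r["pixels"]; v,u=np.nonzero(m); print("top",lab,round(r["score"],2),r["rect"],np.round([u.mean(),v.mean()],1),m.sum(), np.round(back(C,u.mean(),v.mean(),.24),3))
s=ctrl.get_image("scene"); 
for lab in ["tab_a","dial_grip"]:
    for r in ctrl.cut_out("scene",lab):
        m=r["pixels"]; v,u=np.nonzero(m); print("scene",lab,round(r["score"],2),r["rect"],np.round([u.mean(),v.mean()],1))
# collar circle
save("topcrop",cv2.resize(img[180:285,285:410],None,fx=5,fy=5,interpolation=cv2.INTER_CUBIC))
save("scenecrop",cv2.resize(s[135:245,165:275],None,fx=5,fy=5,interpolation=cv2.INTER_CUBIC))
for u,v,z in [(301,195,0),(345,190,0),(356,266,0),(307,273,0),(229,277,0),(262,277,0),(259,333,0),(226,333,0)]: print(np.round(back(C,u,v,z),3))
E
```

```text
top grinder 0.8 [219.6, 274.3, 43.5, 60.4] [240.5 305. ] 2048 [0.337 0.139 0.24 ]
top grinder 0.45 [316.4, 201.3, 39.1, 36.5] [335.5 219.6] 1049 [ 0.5   -0.037  0.24 ]
top dial_grip 0.94 [226.5, 297.7, 22.6, 25.6] [236.5 308.9] 409 [0.33  0.146 0.24 ]
top dial_grip 0.93 [318.6, 201.0, 35.9, 37.1] [335.7 219.8] 980 [ 0.5   -0.037  0.24 ]
top tab_a 0.61 [347.4, 220.0, 7.5, 10.5] [349.4 224. ] 48 [ 0.493 -0.063  0.24 ]
top tab_a 0.42 [321.7, 207.5, 6.6, 11.2] [324.9 212.6] 45 [ 0.514 -0.016  0.24 ]
scene tab_a 0.63 [336.5, 151.8, 7.2, 9.5] [337.7 153.8]
scene tab_a 0.53 [222.6, 163.7, 12.8, 18.5] [228.6 172. ]
scene dial_grip 0.95 [319.2, 142.3, 23.5, 24.4] [330.6 153.9]
scene dial_grip 0.65 [192.4, 150.3, 44.7, 42.6] [216.1 172. ]
scene dial_grip 0.29 [285.2, 217.1, 41.6, 63.9] [304.9 247. ]
[0.59  0.017 0.   ]
[ 0.606 -0.095  0.   ]
[ 0.415 -0.122  0.   ]
[ 0.395 -0.     0.   ]
[0.381 0.192 0.   ]
[0.383 0.11  0.   ]
[0.249 0.114 0.   ]
[0.247 0.193 0.   ]
```

```bash
ls pics
```

```text
scene0.png
scenecrop.png
top0.png
topcrop.png
wrist0.png
```

View pics/topcrop.png

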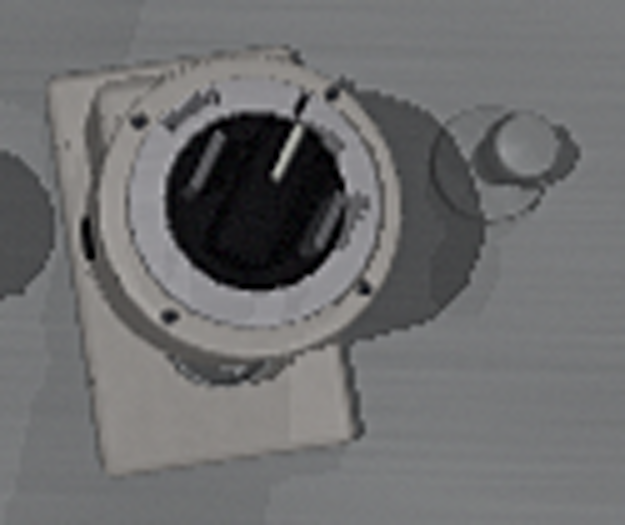

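View pics/scenecrop.png

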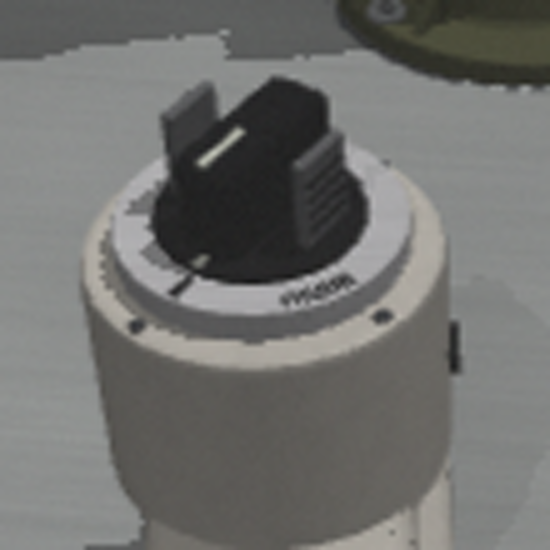

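```bash
cat >> h.py <<'E'
def overlay(name,img,C,x,y,yaw,dial,box,s):
    u0,v0,u1,v1=box; im=cv2.resize(img[v0:v1,u0:u1],None,fx=s,fy=s,interpolation=cv2.INTER_CUBIC).copy()
    d=yaw-0.6+dial
    def P(p,a): 
        c,q=np.cos(a),np.sin(a); w=[x+c*p[0]-q*p[1],y+q*p[0]+c*p[1],p[2]]; uv=proj(C,w); return ((uv-[u0,v0]+.5)*s-.5)
    def L(pts,a,col): cv2.polylines(im,[np.round([P(p,a) for p in pts]).astype(int)],True,col,1,cv2.LINE_AA)
    t=np.linspace(0,2*np.pi,60)
    for r,z,col in [(.05,.217,(255,0,0)),(.062,.205,(0,255,0))]: L([(r*np.cos(k),r*np.sin(k),z) for k in t],0,col)
    L([(r,q,.255) for r,q in [(.029,.012),(-.029,.012),(-.029,-.012),(.029,-.012)]],d,(255,255,0))
    for sg in (1,-1): L([(a,sg*b,.255) for a,b in [(-.012,.028),(.012,.028),(.012,.023),(-.012,.023)]],d,(0,255,255))
    save(name,im)
E
python3 - <<'E'
from h import *
t=ctrl.get_image("top");s=ctrl.get_image("scene")
Ct,Cs=cam("top"),cam("scene")
p=back(Ct,335.7,219.9,.217); print(p, proj(Cs,p))
overlay("ovt",t,Ct,p[0],p[1],.13,0,(285,180,410,285),6)
overlay("ovs",s,Cs,p[0],p[1],.13,0,(165,135,275,245),5)
E
```

```text
[ 0.50266497 -0.04026277  0.217     ] [216.04283717 176.57403967]
```

View pics/ovt.png

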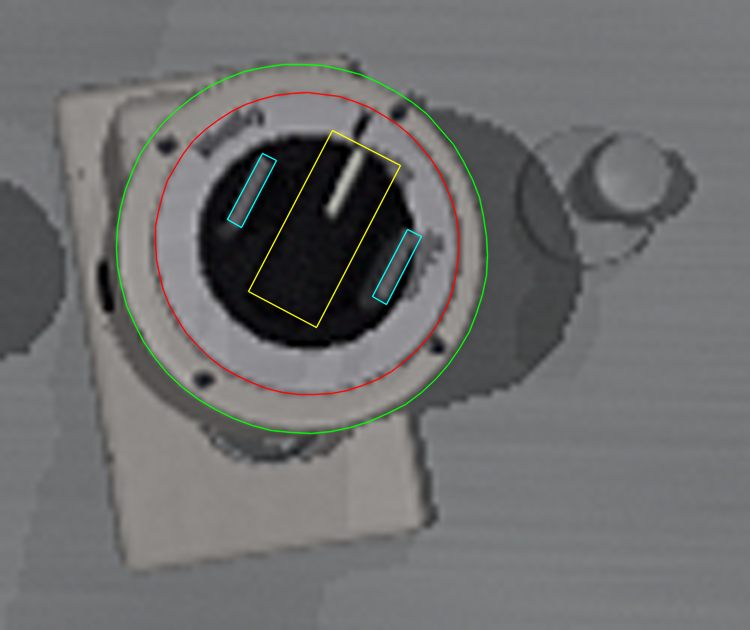

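View pics/ovs.png

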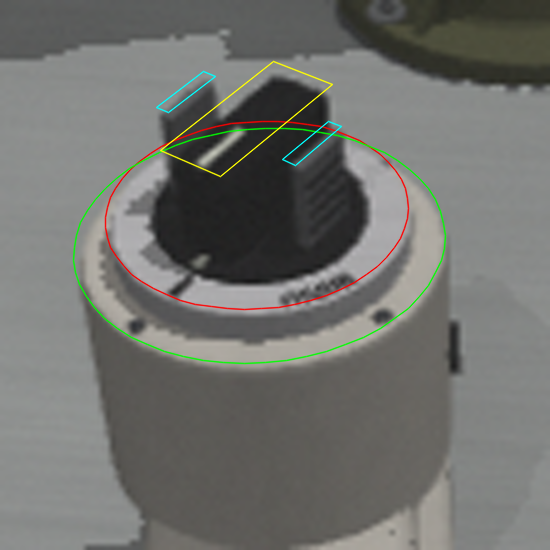

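The large grinder (top 333,222) fits. Its collar circle of radius 50 mm at 217 mm matches the image, and its foot is about 195 x 125 mm. The small one's foot is only about 135 x 80 mm. The dial axis is near (0.503, -0.040) and the pointer yaw is about -0.47. Next I'll work out the move to above the dial.

```bash
cat >> h.py <<'E'
def rel(p,yaw=None):
    s=ctrl.get_state(); r=R.from_rotvec(s["tool_rot"]); 
    d=r.inv().apply(np.asarray(p)-s["position"])
    out=[d.round(4)]
    if yaw is not None:
        T=R.from_matrix(np.column_stack([[np.cos(yaw),np.sin(yaw),0],[np.sin(yaw),-np.cos(yaw),0],[0,0,-1]]))
        out.append((r.inv()*T).as_rotvec().round(4))
    return out
E
python3 - <<'E'
from h import *
print(rel([.5035,-.0395,.31],-.47))
E
```

```text
[array([ 0.4548, -0.4303, -0.0735]), array([1.000e-04, 0.000e+00, 8.418e-01])]
```

Emit:
step_arm(plan=[[[0, 0, 0.1], [0.03, -0.028, -0.06], 0], [[0, 0, 0.2], [0.075, -0.07, -0.074], 0], [[0, 0, 0.3], [0.12, -0.113, -0.074], 0], [[0, 0, 0.4], [0.165, -0.156, -0.074], 0], [[0, 0, 0.5], [0.21, -0.199, -0.074], 0], [[0, 0, 0.6], [0.255, -0.242, -0.074], 0], [[0, 0, 0.7], [0.3, -0.285, -0.074], 0], [[0, 0, 0.8], [0.345, -0.328, -0.074], 0], [[0, 0, 0.842], [0.39, -0.371, -0.074], 0], [[0, 0, 0.842], [0.43, -0.41, -0.074], 0]], squeeze=12)

```text
time: 1.85
position: [0.4884, -0.0656, 0.311]
tool_rot: [3.054, -0.733, 0.002]
ft_force: [0.7, -0.8, 0.3]
grip_width: 0.999
```

```bash
python3 - <<'E'
from h import *
print(rel([.5035,-.0395,.31],-.47), ctrl.get_state()["joint_positions"])
save("wrist1",ctrl.get_image("wrist"))
E
```

```text
[array([ 0.0017, -0.0301,  0.001 ]), array([ 0.0003, -0.0016, -0.0008])] [ 0.6643483  -0.02579566 -0.56885874  1.69330551 -0.01309826  1.46870087
 -1.94465906]
```

View pics/wrist1.png

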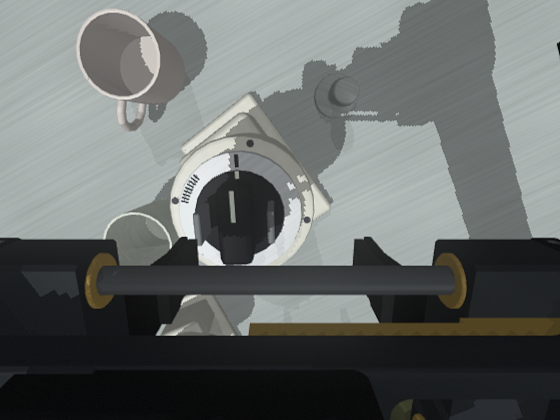

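The wrist picture shows the big dial (240,215), with the pointer line near (233,205), the fine tick at (237,160) and the coarse ticks at (190,187). I'll overlay the model from this view.

```bash
python3 - <<'E'
from h import *
C=cam("wrist"); w=ctrl.get_image("wrist"); print(ctrl.get_state()["position"], -C[1].T@C[2])
overlay("ovw",w,C,.5035,-.0395,.13,0,(150,110,350,260),4)
E
```

```text
[ 0.48970013 -0.05886882  0.3111927 ] [ 0.55385204 -0.08746582  0.46097219]
```

View pics/ovw.png

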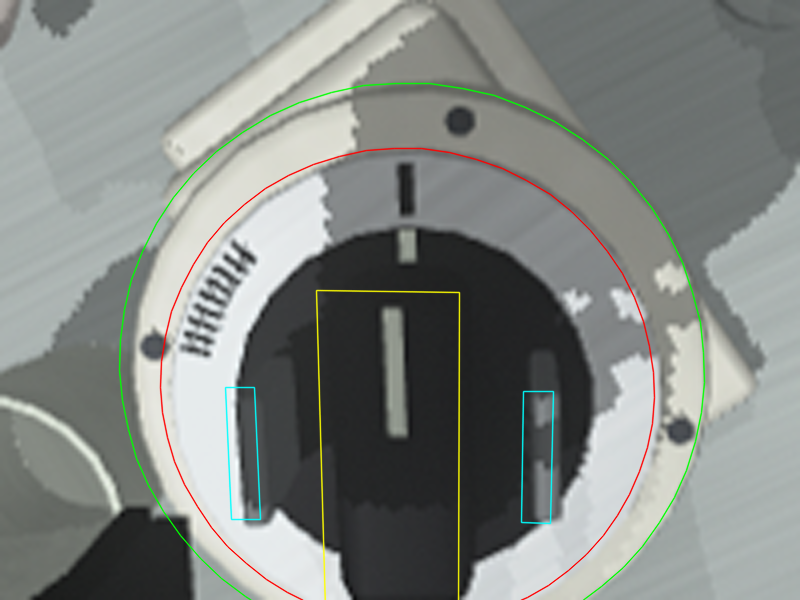

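```bash
python3 - <<'E'
from h import *
ctrl.get_image("top"); s=ctrl.get_state(); print(s["position"],s["qd"].round(3) if hasattr(s["qd"],"round") else s["qd"],s["time"]); print(rel([.503,-.0407,.31],-.47))
E
```

```text
[ 0.48865629 -0.06326366  0.31093268] [ 0.041 -0.005  0.085  0.016  0.038  0.008  0.018] 2.0
[array([ 0.0028, -0.0266,  0.001 ]), array([-0.0008, -0.0006,  0.0079])]
```

Emit:
step_arm(plan=[[[0, 0, 0], [0, -0.006, 0], 0], [[0, 0, 0], [0, -0.012, 0], 0], [[0, 0, 0], [0, -0.018, 0], 0], [[0, 0, 0], [0.001, -0.024, 0], 0], [[0, 0, 0], [0.001, -0.029, 0], 0], [[0, 0, 0], [0.001, -0.031, 0], 0], [[0, 0, 0], [0.001, -0.031, 0], 0], [[0, 0, 0], [0.001, -0.031, 0], 0], [[0, 0, 0], [0.001, -0.031, 0], 0], [[0, 0, 0], [0.001, -0.031, 0], 0]])

```text
time: 3.25
position: [0.5027, -0.0404, 0.3105]
tool_rot: [3.055, -0.732, -0.0]
ft_force: [0.3, 0.3, 0.3]
grip_width: 1.0
```

```bash
python3 - <<'E'
from h import *
C=cam("wrist"); s=ctrl.get_state(); w=ctrl.get_image("wrist"); print(s["position"],s["ft_force"],np.abs(s["qd"]).max())
overlay("ovw2",w,C,.5027,-.0405,.13,0,(185,110,385,260),4)
print(rel([.5027,-.0405,.31],-.47))
save("wrist2",w)
E
```

```text
[ 0.50267038 -0.04036219  0.31052323] [0.25683369 0.31143605 0.290281  ] 0.001662649085629727
[array([0.0001, 0.0002, 0.0006]), array([ 0.0001, -0.0001, -0.0003])]
```

View pics/ovw2.png

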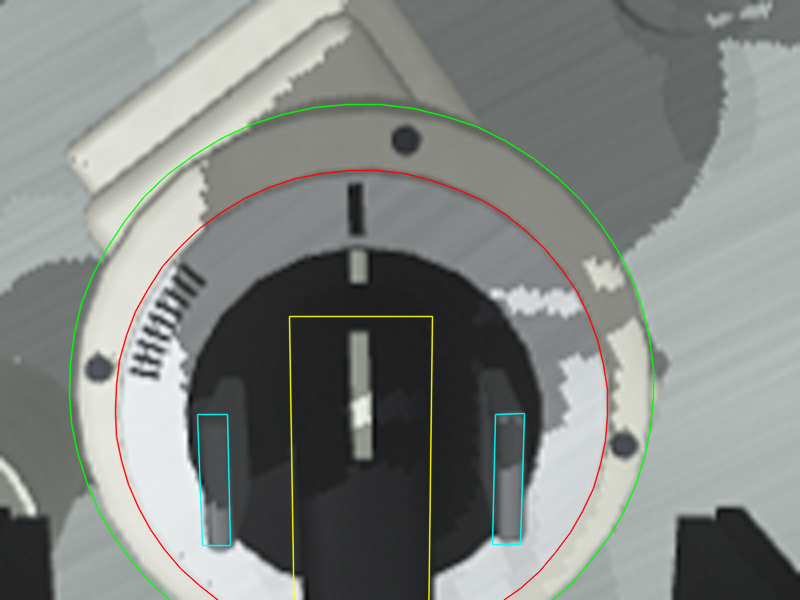

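The overlay fits within about 0.5 mm: tabs at crop x 198-232 and 494-524, fingertips symmetric about x 363. Now I'll go down so the tips are about 10 mm above the collar.

Emit:
step_arm(plan=[[[0, 0, 0], [0, 0, 0.01], 0], [[0, 0, 0], [0, 0, 0.02], 0], [[0, 0, 0], [0, 0, 0.03], 0], [[0, 0, 0], [0, 0, 0.04], 0], [[0, 0, 0], [0, 0, 0.05], 0], [[0, 0, 0], [0, 0, 0.058], 0], [[0, 0, 0], [0, 0, 0.064], 0], [[0, 0, 0], [0, 0, 0.068], 40], [[0, 0, 0], [0, 0, 0.069], 50], [[0, 0, 0], [0, 0, 0.069], 60]], squeeze=8)

```text
time: 4.55
position: [0.5028, -0.0402, 0.2417]
tool_rot: [3.055, -0.732, 0.001]
ft_force: [-0.2, 0.4, -0.2]
grip_width: 0.797
```

```bash
python3 - <<'E'
from h import *
s=ctrl.get_state(); print(s["position"],s["ft_force"],s["grip_width"]*87)
save("wrist3",ctrl.get_image("wrist")[200:420])
E
```

```text
[ 0.50284157 -0.0401927   0.24170265] [-0.16638286  0.35555452 -0.21093511] 69.35993093803934
```

Emit:
step_arm(plan=[[[0, 0, 0], [0, 0, 0], 75], [[0, 0, 0], [0, 0, 0], 85], [[0, 0, 0], [0, 0, 0], 90], [[0, 0, 0], [0, 0, 0], 95], [[0, 0, 0], [0, 0, 0], 100], [[0, 0, 0], [0, 0, 0], 105], [[0, 0, 0], [0, 0, 0], 105], [[0, 0, 0], [0, 0, 0], 105], [[0, 0, 0], [0, 0, 0], 105], [[0, 0, 0], [0, 0, 0], 105]], squeeze=10)

```text
time: 5.85
position: [0.5027, -0.0402, 0.2416]
tool_rot: [3.055, -0.732, 0.0]
ft_force: [-1.3, -0.4, 0.2]
grip_width: 0.59
```

```bash
cat > st.py <<'E'
from h import *
s=ctrl.get_state(); r=R.from_rotvec(s["tool_rot"]); m=r.as_matrix()
print("t",round(s["time"],2),"pos",np.round(s["position"],4),"yaw",round(float(np.arctan2(m[1,0],m[0,0])),4),"F_tool",r.inv().apply(s["ft_force"]).round(2),"T",np.round(s["torque"],3),"w",round(s["grip_width"]*87,2))
E
python3 st.py
```

```text
t 5.85 pos [ 0.5027 -0.0402  0.2416] yaw -0.4701 F_tool [-0.97  0.99 -0.25] T [-0.001  0.113 -0.091] w 51.34
```

Emit:
step_arm(plan=[[[0, 0, 0], [0, 0.0003, 0], 110], [[0, 0, 0], [0, 0.0005, 0], 115], [[0, 0, 0], [0, 0.0005, 0], 120], [[0, 0, 0], [0, 0.0005, 0], 125], [[0, 0, 0], [0, 0.0005, 0], 130], [[0, 0, 0], [0, 0.0005, 0], 135], [[0, 0, 0], [0, 0.0005, 0], 135], [[0, 0, 0], [0, 0.0005, 0], 135], [[0, 0, 0], [0, 0.0005, 0], 135], [[0, 0, 0], [0, 0.0005, 0], 135]], squeeze=12)

```text
time: 7.1
position: [0.5025, -0.0407, 0.2416]
tool_rot: [3.055, -0.732, 0.0]
ft_force: [0.7, -0.2, 1.1]
grip_width: 0.472
```

```bash
python3 st.py; python3 st.py
```

```text
t 7.1 pos [ 0.5025 -0.0407  0.2416] yaw -0.4702 F_tool [ 0.74 -0.18 -1.15] T [ 0.11  -0.007 -0.074] w 41.06
t 7.1 pos [ 0.5025 -0.0407  0.2416] yaw -0.4702 F_tool [ 0.74 -0.18 -1.15] T [ 0.11  -0.007 -0.074] w 41.06
```

Emit:
step_arm(plan=[[[0, 0, -0.04], [0, 0, 0], 135], [[0, 0, -0.09], [0, 0, 0], 135], [[0, 0, -0.14], [0, 0, 0], 135], [[0, 0, -0.19], [0, 0, 0], 135], [[0, 0, -0.24], [0, 0, 0], 135], [[0, 0, -0.29], [0, 0, 0], 135], [[0, 0, -0.34], [0, 0, 0], 135], [[0, 0, -0.38], [0, 0, 0], 135], [[0, 0, -0.4], [0, 0, 0], 135], [[0, 0, -0.4], [0, 0, 0], 135]])

```text
time: 8.35
position: [0.5026, -0.0406, 0.2416]
tool_rot: [3.14, -0.11, 0.0]
ft_force: [0.3, 0.5, 1.1]
grip_width: 0.472
```

```bash
python3 - <<'E'
import st
from h import *
save("wrist4",ctrl.get_image("wrist"))
E
```

```text
t 8.35 pos [ 0.5026 -0.0406  0.2416] yaw -0.0703 F_tool [ 0.31 -0.48 -1.13] T [ 0.062 -0.136  0.053] w 41.04
```

View pics/wrist4.png

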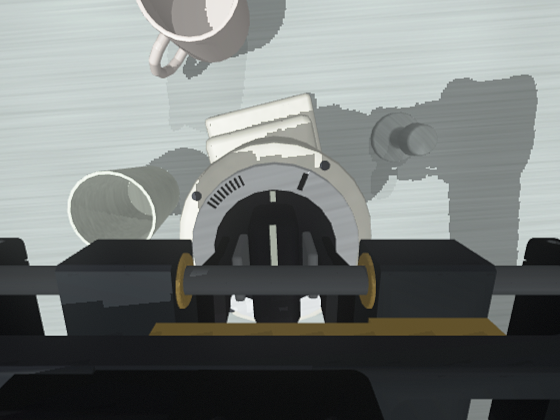

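The dial turned with the tool: pointer at (273,225), fine tick now at (305,180). I'll continue to about 0.72, then relax to a light squeeze.

Emit:
step_arm(plan=[[[0, 0, -0.04], [0, 0, 0], 135], [[0, 0, -0.09], [0, 0, 0], 135], [[0, 0, -0.14], [0, 0, 0], 135], [[0, 0, -0.19], [0, 0, 0], 135], [[0, 0, -0.24], [0, 0, 0], 135], [[0, 0, -0.28], [0, 0, 0], 135], [[0, 0, -0.31], [0, 0, 0], 135], [[0, 0, -0.32], [0, 0, 0], 135], [[0, 0, -0.32], [0, 0, 0], 135], [[0, 0, -0.32], [0, 0, 0], 135]])

```text
time: 9.65
position: [0.5027, -0.0405, 0.2416]
tool_rot: [3.117, 0.391, 0.001]
ft_force: [1.0, 0.6, 0.7]
grip_width: 0.476
```

Emit:
step_arm(plan=[[[0, 0, 0], [0, 0, 0], 135], [[0, 0, 0], [0, 0, 0], 135], [[0, 0, 0], [0, 0, 0], 135], [[0, 0, 0], [0, 0, 0], 135], [[0, 0, 0], [0, 0, 0], 135], [[0, 0, -0.01], [0, 0, 0], 135], [[0, 0, -0.02], [0, 0, 0], 135], [[0, 0, -0.03], [0, 0, 0], 135], [[0, 0, -0.04], [0, 0, 0], 135], [[0, 0, -0.04], [0, 0, 0], 135]], squeeze=3.8)

```text
time: 10.9
position: [0.5024, -0.0405, 0.2415]
tool_rot: [-3.108, -0.454, 0.0]
ft_force: [0.6, 3.3, 1.2]
grip_width: 0.517
```

```bash
python3 - <<'E'
import st
from h import *
save("wrist5",ctrl.get_image("wrist"))
E
```

```text
t 10.9 pos [ 0.5024 -0.0405  0.2415] yaw 0.2902 F_tool [ 1.49 -3.   -1.16] T [ 0.648 -0.19  -0.005] w 44.98
```

View pics/wrist5.png

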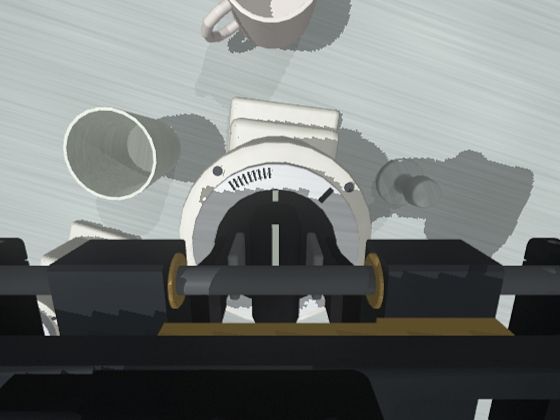

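Width is 45.0 mm, so the tabs rest on the rim 5.5 mm in. The pointer stands just before the first coarse tick (275 against 271). Now I'll search slowly with the light grip.

Emit:
step_arm(plan=[[[0, 0, -0.006], [0, -0.0003, 0], 135], [[0, 0, -0.012], [0, -0.0003, 0], 135], [[0, 0, -0.018], [0, -0.0003, 0], 135], [[0, 0, -0.024], [0, -0.0003, 0], 135], [[0, 0, -0.03], [0, -0.0003, 0], 135], [[0, 0, -0.036], [0, -0.0003, 0], 135], [[0, 0, -0.042], [0, -0.0003, 0], 135], [[0, 0, -0.048], [0, -0.0003, 0], 135], [[0, 0, -0.05], [0, -0.0003, 0], 135], [[0, 0, -0.05], [0, -0.0003, 0], 135]])

```text
time: 12.2
position: [0.5024, -0.0405, 0.2415]
tool_rot: [3.096, 0.531, -0.0]
ft_force: [1.7, 1.6, -0.5]
grip_width: 0.519
```

```bash
python3 st.py
```

```text
t 12.2 pos [ 0.5024 -0.0405  0.2415] yaw 0.3398 F_tool [ 2.14 -0.94  0.54] T [ 0.426 -0.321 -0.129] w 45.16
```

Emit:
step_arm(plan=[[[0, 0, -0.006], [0, 0, 0], 135], [[0, 0, -0.012], [0, 0, 0], 135], [[0, 0, -0.018], [0, 0, 0], 135], [[0, 0, -0.024], [0, 0, 0], 135], [[0, 0, -0.03], [0, 0, 0], 135], [[0, 0, -0.036], [0, 0, 0], 135], [[0, 0, -0.042], [0, 0, 0], 135], [[0, 0, -0.048], [0, 0, 0], 135], [[0, 0, -0.05], [0, 0, 0], 135], [[0, 0, -0.05], [0, 0, 0], 135]])

```text
time: 13.45
position: [0.5024, -0.0404, 0.2415]
tool_rot: [3.082, 0.609, -0.0]
ft_force: [1.3, 2.1, -1.5]
grip_width: 0.523
```

```bash
python3 st.py
```

```text
t 13.45 pos [ 0.5024 -0.0404  0.2415] yaw 0.3899 F_tool [ 2.01 -1.42  1.51] T [ 0.3   -0.339 -0.079] w 45.51
```

Emit:
step_arm(plan=[[[0, 0, -0.006], [0, 0, 0], 135], [[0, 0, -0.012], [0, 0, 0], 135], [[0, 0, -0.018], [0, 0, 0], 135], [[0, 0, -0.024], [0, 0, 0], 135], [[0, 0, -0.03], [0, 0, 0], 135], [[0, 0, -0.036], [0, 0, 0], 135], [[0, 0, -0.042], [0, 0, 0], 135], [[0, 0, -0.048], [0, 0, 0], 135], [[0, 0, -0.05], [0, 0, 0], 135], [[0, 0, -0.05], [0, 0, 0], 135]])

```text
time: 14.7
position: [0.5024, -0.0404, 0.2415]
tool_rot: [3.066, 0.685, -0.0]
ft_force: [1.3, 0.5, -2.1]
grip_width: 0.524
```

```bash
python3 - <<'E'
import st
from h import *
w=ctrl.get_image("wrist"); save("wrist6",cv2.resize(w[140:340,160:400],None,fx=3,fy=3))
E
```

```text
t 14.7 pos [ 0.5024 -0.0404  0.2415] yaw 0.4398 F_tool [1.36 0.11 2.11] T [ 0.19  -0.373 -0.146] w 45.63
```

View pics/wrist6.png

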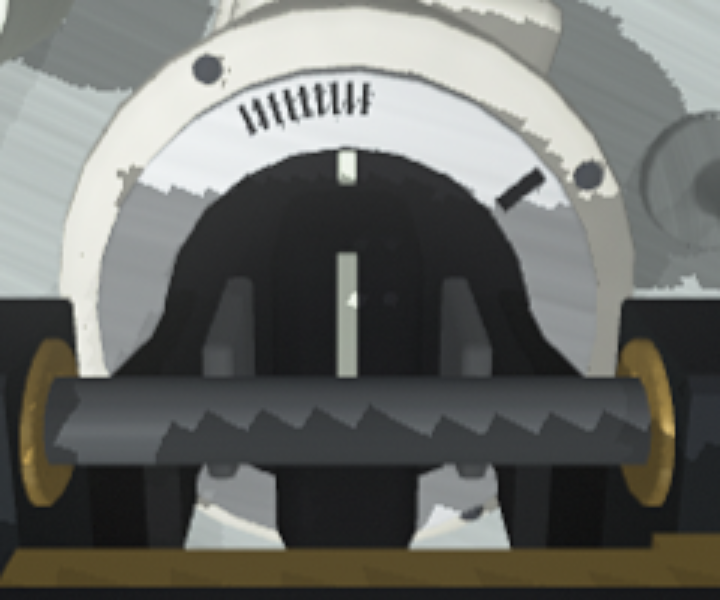

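The pointer (crop 347,165) is between the 2nd and 3rd tick, about 0.89. The dial follows the tool and nothing has popped yet. Continuing.

Emit:
step_arm(plan=[[[0, 0, -0.006], [0, 0, 0], 135], [[0, 0, -0.012], [0, 0, 0], 135], [[0, 0, -0.018], [0, 0, 0], 135], [[0, 0, -0.024], [0, 0, 0], 135], [[0, 0, -0.03], [0, 0, 0], 135], [[0, 0, -0.036], [0, 0, 0], 135], [[0, 0, -0.042], [0, 0, 0], 135], [[0, 0, -0.048], [0, 0, 0], 135], [[0, 0, -0.05], [0, 0, 0], 135], [[0, 0, -0.05], [0, 0, 0], 135]])

```text
time: 16.0
position: [0.5023, -0.0405, 0.2415]
tool_rot: [3.048, 0.762, -0.0]
ft_force: [0.2, -0.1, -2.1]
grip_width: 0.609
```

```bash
python3 st.py
```

```text
t 16.0 pos [ 0.5023 -0.0405  0.2415] yaw 0.4898 F_tool [0.15 0.19 2.1 ] T [-0.033 -0.07  -0.064] w 52.98
```

The opening jumped from 45.6 to 53.0 mm, so the tabs have popped into the notch. I'll let go and then look.

Emit:
step_arm(plan=[[[0, 0, 0], [0, 0, 0], 100], [[0, 0, 0], [0, 0, 0], 85], [[0, 0, 0], [0, 0, 0], 60], [[0, 0, 0], [0, 0, 0], 30], [[0, 0, 0], [0, 0, 0], 0], [[0, 0, 0], [0, 0, 0], 0], [[0, 0, 0], [0, 0, 0], 0], [[0, 0, 0], [0, 0, 0], 0], [[0, 0, 0], [0, 0, -0.01], 0], [[0, 0, 0], [0, 0, -0.02], 0]])

```text
time: 17.25
position: [0.5026, -0.0403, 0.2625]
tool_rot: [3.048, 0.762, 0.001]
ft_force: [0.3, -0.5, -0.8]
grip_width: 0.997
```

Emit:
step_arm(plan=[[[0, 0, 0], [0, 0, -0.015], 0], [[0, 0, 0], [0, 0, -0.03], 0], [[0, 0, 0], [0, 0, -0.045], 0], [[0, 0, 0], [0, 0, -0.06], 0], [[0, 0, 0], [0, 0, -0.075], 0], [[0, 0, 0], [0, 0, -0.085], 0], [[0, 0, 0], [0, 0, -0.09], 0], [[0, 0, 0], [0, 0, -0.09], 0], [[0, 0, 0], [0, 0, -0.09], 0], [[0, 0, 0], [0, 0, -0.09], 0]])

```text
time: 18.5
position: [0.5022, -0.0404, 0.3511]
tool_rot: [-3.048, -0.762, 0.001]
ft_force: [0.1, -0.2, -0.3]
grip_width: 0.999
```

```bash
python3 - <<'E'
import st
from h import *
C=cam("wrist"); w=ctrl.get_image("wrist")
overlay("ovw7",w,C,.5027,-.0405,.13,.94,(175,110,375,260),4)
save("wrist7",w)
E
```

```text
t 18.5 pos [ 0.5022 -0.0404  0.3511] yaw 0.4898 F_tool [-0.01  0.24  0.29] T [-0.025  0.009 -0.004] w 86.95
```

View pics/ovw7.png

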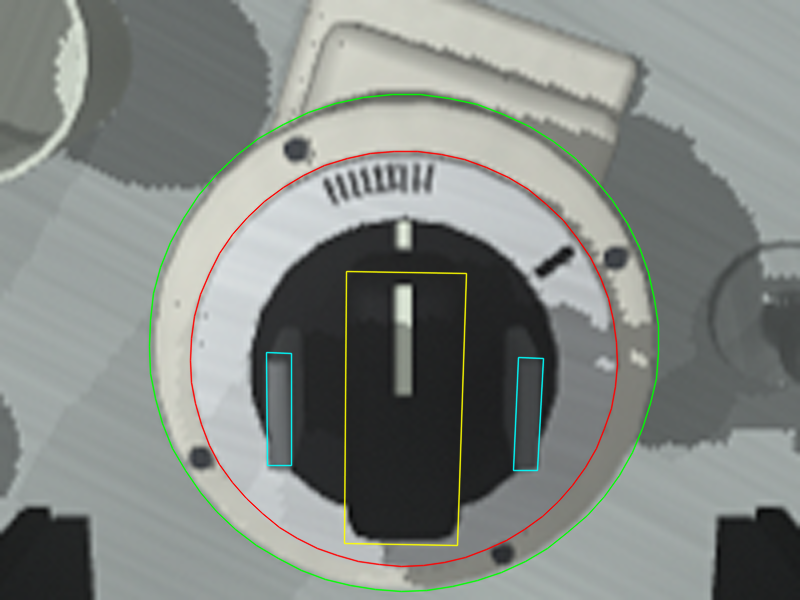

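Both tabs lie on the model's fully-out outlines (crop x 267-291 and 514-543), to well under 1 mm. The pointer is at the 3rd coarse tick, about 0.93. One last check of the bystanders from the top camera.

```bash
python3 - <<'E'
from h import *
t=ctrl.get_image("top"); o=cv2.imread("pics/top0.png")[:,:,::-1]
save("cmp",np.hstack([o[100:300,220:420],t[100:300,220:420]])); 
s=ctrl.get_image("scene"); o=cv2.imread("pics/scene0.png")[:,:,::-1]
save("cmp2",np.hstack([o[120:400,110:360],s[120:400,110:360]]))
E
```

```text
(no output)
```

View pics/cmp2.png

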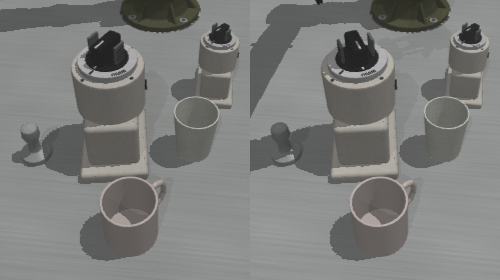

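View pics/cmp.png

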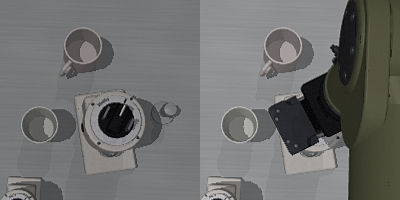

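The scene pair shows the cup, mug and tamper exactly where they were, and both tabs standing out. The robot touches nothing, so I'm handing in.

```bash
python3 -c "
from bench import ctrl
print(ctrl.close_job())"
```

```text
the job is handed in; nothing more can be done
None
```

The large grinder is set to coarse and both tabs have sprung out; I handed the job in at about 19 s of robot time, with no verdict reported. I chose it by its foot of about 195 x 125 mm and its 50 mm collar.

- **Turning:** I pressed both tabs about 7.5 mm in with at most 12 N and turned the dial counterclockwise to about 0.72. From there I searched slowly with 3.8 N. Near 0.93, by the third coarse tick, the opening jumped from 45.6 to 53.0 mm as the tabs popped out.
- **Final checks:** After I let go and raised the arm 110 mm clear, both tabs lay on their fully-out outlines in the wrist picture. The cup, tamper and mug stood where they were. In the last top picture the arm covered the dial and the tamper, so the tamper check rests on the scene picture alone.
- **Not checked or disagreeing:** I did not twist the dial to test the lock; I judged it from the jump and the tab positions. My first estimates from the scene and top cameras differed by about 3 mm, and the wrist view and finger forces agreed with the top camera.

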